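# Load a tube rack up the feed ramp of a rack reader

## Robot

A 7-joint arm with a two-finger parallel gripper is mounted at the origin on a cart in front of the work surface, level with it; the furniture and walls round the work are solid. World frame = base frame: x ahead of the robot, y to its left, z up, the work surface at z = 0. Lengths are in m, angles in rad, forces in N, time in s.
With the tool pointing down it reaches from about 0.425 to 0.95 m from the base axis. Payload 4.7 kg.
Tool frame: the origin (TCP) lies on the centre line of the jaws, within the pads' length; the fingertips stand robot.nose_length ahead of it and the grasp point (between the pads) lies 8 mm behind it (robot.nose_length is the distance from the TCP to the fingertips, in m); z points along the fingers, y is the line along which they close (so a half turn about z gives the same grasp; the last joint's range is limited). The gripper opens to 85 mm and grips with 20 to 120 N. Pads are 22 mm wide; open, the fingers measure 114 mm over their backs; the gripper's body (76 mm by 85 mm) begins 54 mm behind the grasp point. The pads swing forward as they close: fully open they stand 13 mm farther back than shut.
Start: joints at [-1.26, 0.469, -0.049, 1.532, 0.024, 1.141, -0.082], TCP at [0.225, 0.636, 0.242] pointing down, gripper open.
Joint ranges: [-2.59, 2.59], [-0.33, 1.99], [-1.39, 1.29], [0.1, 2.45], [-1.04, 4.18], [0.21, 1.99], [-2.66, 2.66]. Speed limits (rad/s): [2.57, 2.57, 3.14, 3.14, 3.14, 3.14, 3.14].

## Interface

Orientations are given as [roll, pitch, yaw] about the fixed x, y, z axes, in that order (R = Rz(yaw) Ry(pitch) Rx(roll)).
In Python, from plant import robot gives the robot as it stands. Calls block until the motion is done:
- robot.goto(position, orientation): joint-space move of the TCP to a pose.
- robot.move_straight(position, vel=0.15, attitude=None, contact_N=None): straight line of the TCP; attitude=None keeps the orientation; vel is the mean speed in m/s. With contact_N (N) it stops when the force on the tool has changed by that much, and returns True; else False.
- robot.move_joints(angles): joint-space move.
- robot.grip(opening, strength=None): opening from 0.0 (shut) to 1.0 (fully open); strength is the grip in N (None keeps the last); returns when the fingers have stopped.
- robot.sleep(seconds).
- robot.inverse_kinematics(position, orientation): joint angles nearest the present ones, or None.
- robot.sense(): the state.
- robot.grab_frame(name): name is "scene" or "top"; returns a dict with "image" (480x640x3 uint8, red, green, blue), "range_z" (480x640 float32, m along the optical axis (not along the pixel's ray), 0 where there is no reading), "fx", "fy", "cx", "cy" (pixels), "dist_coeffs" ([k1, k2, p1, p2, k3] as OpenCV has them; the pictures are not rectified), "R" (3x3) and "t" (3): a world point X has camera coordinates R X + t. Camera axes: x right, y down, z forward; pixel columns grow to the right and rows downward; lengths in m; the calibration is good to about 2 mm. A picture is of the moment at which its call begins.
A pose or a line that the arm cannot do raises robot.IKError and nothing moves.
- robot.close_job(): hands the job in; it is judged then, once.
The state is a dict: "t": time; "joint_pos": joint angles; "joint_velocities": joint speeds; "effort": joint torques, N m; "tcp_pos": TCP position; "tcp_rot": TCP orientation; "wrist_force": force on the tool from outside, world axes, zero at the start; "torque": the same for the moment, N m; "opening": opening from 0.0 (shut) to 1.0 (fully open); "gripper_force": force on a finger pad.
Only numpy, scipy, OpenCV 4.12 (cv2) and the standard library are available. Lean on these libraries where they do the work, as an engineer would, in place of code of your own. Each camera call takes 0.05 s, during which the arm holds its last target. There are 200 camera calls.

## Task

Load the purple tube rack into the rack reader: set it down lengthwise between the blue rails on the lower half of the ramp and let go of it, then push it up the slope, under the clear hood, until it rests squarely against the grey stop pad with the orange feeler pin pushed in. Press it home against the pad for a moment, firmly but gently, then back off and leave it lying there; do not disturb the brown vial, the petri dish or the timer.

Things in the scene. Friction and masses are not known exactly. Their poses are not given: they have to be found in the camera images.
- rack: purple tube rack with white tubes, loose, 0.18 to 0.35 kg. Solid block 66 mm wide (x), 136 mm long (y), top 24 mm above the underside (the look is 70 x 136 x 28). Origin: centre of the underside; x across, y lengthwise, z up; both ends alike. Friction on the ramp keeps it where it is left; sliding it up takes 1 to 4 N. On the bench its y lies within 0.4 rad of world y.
- ramp: fixed aluminium ramp, 300 mm long, 104 mm wide. Level frame: origin on the bench under the middle of its lower edge, y horizontally uphill (within 0.25 rad of world y), z up. Floor rises at 8 degrees; its top is 12 mm above the bench at y = 0. Blue rails, 10 mm high, 8 mm thick: 83 mm apart over the first 150 mm of slope, narrowing to 73 mm at 190 mm, then parallel.
- set_down (a point): point on the ramp's floor, middle line, 75 mm up the slope from the lower edge: where the middle of the rack's underside belongs when it is set down on the lower half. Axes as the ramp's (level).
- hood_mouth (a point): point on the ramp's floor, middle line, 220 mm up the slope, where the clear hood begins (104 mm wide, its top 54 mm above the floor, reaching to the reader). The rack's lower end stays outside it, 70 mm or more downhill, when the rack is home.
- top_stop: white reader head (110 x 66 x 118 mm) fixed over the ramp's top end; frame as the ramp's. From it stands the rigid grey stop pad (50 mm wide, 3 to 25 mm above the floor), its face anywhere from 235 to 280 mm up the slope: set differently each time, not measured, found by feel. A weakly sprung orange pin (under 0.3 N) juts 6 mm from it. Press on it with 4 to 9 N; over 12 N harms it.
- vial_brown: small brown vial with a black cap, 28 x 28 x 62 mm, bystander; origin at the centre of its foot
- petri: closed petri dish, 58 mm across and 16 mm high, bystander; origin at the centre of its underside
- timer: white bench timer lying on its back, 66 x 66 x 20 mm, bystander; origin at the centre of its underside
Things that resemble listed ones, but are neither listed nor needed, are in the scene too. What is shaped like the rack but green, pink or red is not meant.

How it is judged:
By the outcome, as a careful person would: the job done as asked, in the order asked, and still so for the second after the job is handed in, with the robot touching nothing.
It also fails if it takes over 61 s, if anything falls off the work surface, if the arm or the gripper's body presses on something with over 40 N, if the wrist force passes 120 N, or if a joint passes its speed limit or range.

## Working session

There is one attempt and no reset: what is moved stays moved. The work goes in short steps, each a Python script; the robot and the scene stay as the last script left them, time stands still between calls to the robot, and variables do not carry over. Pictures are saved under pics/ and viewed, at most 10 in all, crops included, and the job is handed in when it is done.

```bash
ls; mkdir -p pics; python3 - <<'E'
from plant import robot
import cv2,pickle
s=robot.sense();print(s['t'],robot.nose_length,s['tcp_pos'],s['tcp_rot'],s['opening'])
F={}
for n in('top','scene'):
    f=robot.grab_frame(n);F[n]=f;cv2.imwrite(f'pics/{n}0.png',f['image'][:,:,::-1]);print(n,f['R'],f['t'],f['fx'],f['dist_coeffs'])
pickle.dump(F,open('f0.pkl','wb'))
E
```

```text
pics
0.0 0.011 [0.22475654 0.63588436 0.24123259] [-3.13959390e+00  7.58336187e-05  2.80186662e+00] 1.0004229692692117
top [[-0.020065   -0.99963555  0.01805977]
 [-0.98961291  0.01728549 -0.14271474]
 [ 0.14235056 -0.02073575 -0.98959908]] [-0.13344185  0.59127661  1.44033435] 608.4175310552316 [-0.01456887  0.          0.          0.          0.        ]
scene [[ 0.68161532 -0.73153273  0.01613729]
 [-0.45744979 -0.44324048 -0.77089401]
 [ 0.5710869   0.51807117 -0.636759  ]] [-0.48240977  0.23786812  1.04379585] 625.015515334644 [0.07433862 0.         0.         0.         0.        ]
```

View pics/top0.png

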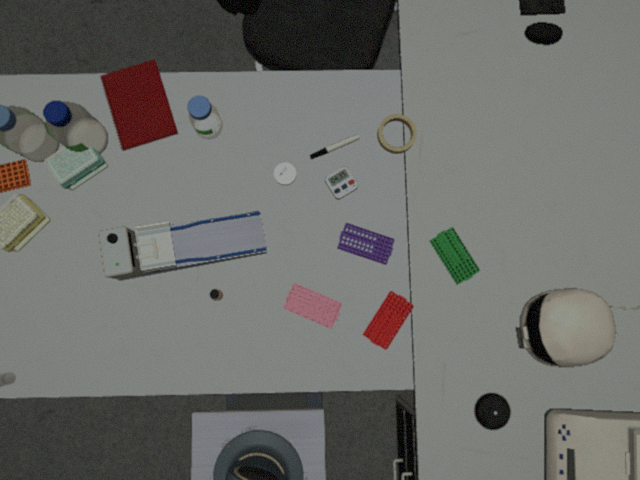

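View pics/scene0.png

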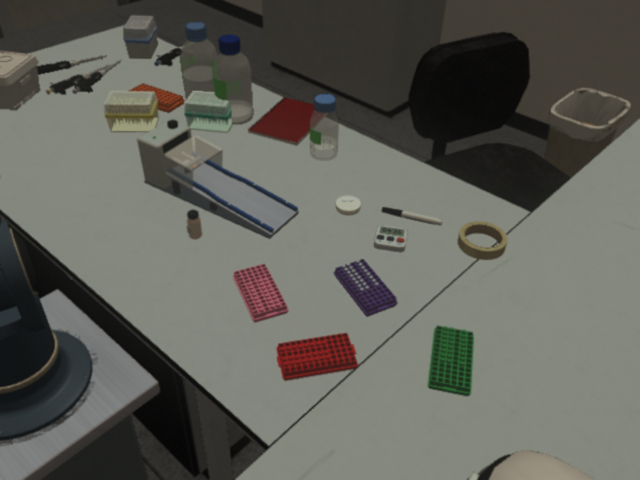

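The top view shows the ramp from (268,232) at its low end to the reader at (115,252). Rack-shaped things are purple with white tubes (366,243), pink (313,305), red (388,320) and green (455,256). Purple is the one meant. Confirming in an enlarged crop.

```bash
cat > h.py <<'E'
import numpy as np,cv2,pickle
from plant import robot
def ray(f,uv):
    K=np.array([[f['fx'],0,f['cx']],[0,f['fy'],f['cy']],[0,0,1]])
    n=cv2.undistortPoints(np.array(uv,float).reshape(-1,1,2),K,np.array(f['dist_coeffs'])).reshape(-1,2)
    d=np.c_[n,np.ones(len(n))]@f['R'];return -f['R'].T@f['t'],d   # scaled so depth=1
def at_z(f,uv,z):
    c,d=ray(f,uv);s=(np.asarray(z)-c[2])/d[:,2];return c+d*s[:,None]
def at_depth(f,uv):
    c,d=ray(f,uv);z=np.array([f['range_z'][int(round(v)),int(round(u))] for u,v in uv]);return c+d*z[:,None]
E
python3 - <<'E'
from h import *
f=pickle.load(open('f0.pkl','rb'))['top'];im=f['image'][:,:,::-1]
a=cv2.resize(im[200:285,95:275],None,fx=4,fy=4,interpolation=cv2.INTER_CUBIC)
b=cv2.resize(im[215:275,330:400],None,fx=4,fy=4,interpolation=cv2.INTER_CUBIC)
o=np.zeros((580,720,3),np.uint8);o[:340]=a;o[340:,:280]=b;cv2.imwrite('pics/crop1.png',cv2.convertScaleAbs(o,alpha=1.5))
# purple rack mask
hsv=cv2.cvtColor(im.copy(),cv2.COLOR_BGR2HSV);m=cv2.inRange(hsv,(120,60,20),(150,255,255));m[:,:330]=0;m[:,400:]=0;m[:215]=0;m[280:]=0
m=cv2.morphologyEx(m,cv2.MORPH_CLOSE,np.ones((5,5)))
v,u=np.nonzero(m);box=cv2.minAreaRect(np.c_[u,v].astype(np.float32));pts=cv2.boxPoints(box)
P=at_z(f,pts,.028);print(box,P,P.mean(0),[np.linalg.norm(P[i]-P[i-1]) for i in range(4)])
print(at_depth(f,[(366,243),(366,250),(200,240),(250,235),(150,222),(115,250),(300,200)]))
# blue rails
m=cv2.inRange(hsv,(105,100,40),(120,255,255));m[:,:95]=0;m[:,275:]=0;m[:200]=0;m[280:]=0
for c in range(140,272,6):
    r=np.nonzero(m[:,c])[0]
    if len(r):print(c,r.tolist())
E
```

```text
((365.5937194824219, 243.2251434326172), (53.800498962402344, 26.846471786499023), 18.824710845947266) [[ 0.54097343 -0.19648933  0.028     ]
 [ 0.60370127 -0.21949009  0.028     ]
 [ 0.55825596 -0.34396194  0.028     ]
 [ 0.49595912 -0.3202376   0.028     ]] [ 0.54972245 -0.27004474  0.028     ] [np.float64(0.13168113516793684), np.float64(0.06681180489086344), np.float64(0.13250855365779915), np.float64(0.06666138130856272)]
[[ 0.55106494 -0.27193983  0.020039  ]
 [ 0.53306497 -0.27076768  0.02584334]
 [ 0.56369371  0.13453378  0.0369751 ]
 [ 0.57670658  0.01471386  0.01538658]
 [ 0.61637309  0.26661973 -0.00229328]
 [ 0.53349985  0.314467    0.12064351]
 [ 0.6663947  -0.11053091 -0.00347766]]
176 [227, 228, 229, 261, 262]
182 [226, 227, 228, 260, 261]
188 [225, 226, 259, 260]
194 [223, 224, 259, 260]
200 [221, 222, 223, 258, 259, 260]
206 [220, 221, 222, 258, 259]
212 [257, 258]
218 [219, 220]
224 [218, 219, 255, 256]
230 [216, 217, 218, 254, 255]
236 [215, 216, 217, 253, 254]
242 [214, 215, 216, 252, 253]
248 [251, 252]
254 [212, 213, 214]
260 [249, 250]
```

View pics/crop1.png

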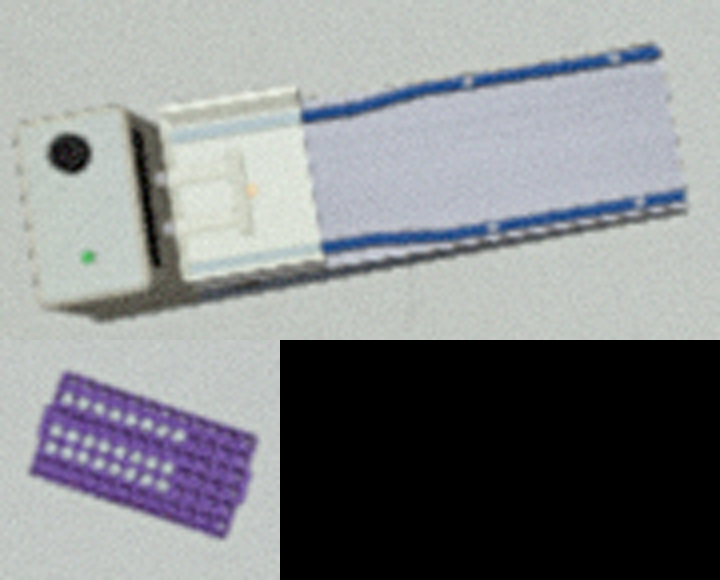

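The crop confirms the purple rack with white tubes. Its corners in the top image are about (347,225) to (386,267). The pad and orange pin are visible through the hood near (158,247). Next I fit the ramp pose, then grasp.

```bash
cat >> h.py <<'E'
from scipy.spatial.transform import Rotation as Rn
A=np.radians(8)
def ramp():
    return np.load('ramp.npy')
def rp(s,h,lat=0):  # point: s up slope, h normal to floor, lat across
    x0,y0,w=ramp();p=np.array([lat,s*np.cos(A)-h*np.sin(A),.012+s*np.sin(A)+h*np.cos(A)])
    return Rn.from_euler('z',w).apply(p)+[x0,y0,0]
def rot(w,tilt=0):
    return (Rn.from_euler('z',w)*Rn.from_euler('x',tilt)*Rn.from_euler('z',np.pi/2)*Rn.from_euler('x',np.pi)).as_euler('xyz')
E
python3 - <<'E'
from h import *
from scipy.optimize import least_squares
f=pickle.load(open('f0.pkl','rb'))['top']
up=[(224,218.5),(230,217),(236,216),(242,215),(254,213)];lo=[(212,257.5),(224,255.5),(230,254.5),(236,253.5),(242,252.5),(248,251.5),(260,249.5)]
edge=[((c[0]+.5)/4-.5+95,(c[1]+.5)/4-.5+200) for c in [(662,48),(687,208)]]
def res(p,full=False):
    R=Rn.from_euler('z',-p[2])
    def loc(uv,h):
        z=np.full(len(uv),.03)
        for _ in range(8):
            q=R.apply(at_z(f,uv,z)-[p[0],p[1],0]);z=.012+h+np.clip(q[:,1],0,.3)*np.tan(A)
        return q
    U,L,E=loc(up,.01),loc(lo,.01),loc(edge,.006)
    if full:print((U[:,0]*1e3).round(1),(L[:,0]*1e3).round(1),(E*1e3).round(1))
    return np.r_[U[:,0]-.0455,L[:,0]+.0455,[E[:,1].mean()]]
r=least_squares(res,[.58,0,.1]);print(r.x);res(r.x,True);np.save('ramp.npy',r.x)
print('mouth',rp(.22,0),'set',rp(.075,0),'pin',at_z(f,[(158,247.5)],.06))
for n,p,o in[('pick',[.55,-.27,.03],rot(-.35)),('set',rp(.075,.023),rot(r.x[2],A)),('push',rp(-.03,.02),rot(r.x[2],A)),('end',rp(.14,.02),rot(r.x[2],A))]:
    print(n,robot.inverse_kinematics(list(p),list(o)))
# range check of floor
c=[rp(s,0) for s in(.05,.1,.2)]
for P in c:
    q=f['R']@P+f['t'];u=f['fx']*q[0]/q[2]+f['cx'];v=f['fy']*q[1]/q[2]+f['cy'];print(P,(u,v),at_depth(f,[(u,v)]))
E
```

```text
[ 0.58730353 -0.01777981  0.1727863 ]
[44.6 45.9 46.  46.  46.1] [-45.2 -45.4 -45.5 -45.7 -45.8 -45.9 -46.1] [[ 47.7  -1.4  18. ]
 [-53.6   1.4  18.2]]
mouth [0.54984751 0.19683515 0.04261808] set [0.57453443 0.05538438 0.02243798] pin [[0.54448709 0.23076907 0.06      ]]
pick [-0.26334112  0.86476061  0.98345304  1.89040947 -0.91885201  0.92205914
  0.82878155]
set [-0.35228815  0.58419916  0.34812866  1.93737862 -0.50396655  0.73021721
  0.5085854 ]
push [-0.20410579  0.64821344  0.39090691  1.88649238 -0.54378285  0.76351056
  0.71030623]
end [-0.46566938  0.56671576  0.34751311  1.94976641 -0.50413363  0.71825705
  0.3975321 ]
[0.5787908  0.03099632 0.01895866] (np.float64(243.2580483680687), np.float64(234.09196002418014)) [[0.57872992 0.03098971 0.01939014]]
[0.57027807 0.07977245 0.02591731] (np.float64(223.0916941893328), np.float64(237.50141070135595)) [[0.57013229 0.07970729 0.02698748]]
[0.5532526  0.1773247  0.03983462] (np.float64(182.01221391483267), np.float64(244.44656601294955)) [[0.55325948 0.17760189 0.03956718]]
```

The ramp fit agrees with the range readings to about 1 mm. Going for the grasp.

```bash
python3 - <<'E'
from h import *
robot.grip(1.0)
o=list(rot(-.35))
robot.goto([.55,-.27,.12],o)
s=robot.sense();print(s['t'],s['tcp_pos'],s['wrist_force'])
f=robot.grab_frame('scene');cv2.imwrite('pics/above.png',f['image'][:,:,::-1])
print(robot.move_straight([.55,-.27,.024],vel=.12,contact_N=6))
robot.grip(0.0,30)
s=robot.sense();print(s['t'],s['tcp_pos'],s['opening'],s['gripper_force'],s['wrist_force'])
robot.move_straight([.55,-.27,.09],vel=.12)
s=robot.sense();print(s['t'],s['tcp_pos'],s['opening'],s['gripper_force'],s['wrist_force'],s['torque'])
f=robot.grab_frame('scene');im=f['image'][150:390,230:470,::-1];cv2.imwrite('pics/lift.png',cv2.resize(im,None,fx=2.4,fy=2.4))
E
```

```text
3.7 [ 0.55054418 -0.2691408   0.11990531] [ 0.88784751 -0.14810656  0.16589783]
False
5.025 [ 0.55061604 -0.27034501  0.02514918] 0.7563463550786487 33.46838057041168 [-0.79236955  0.16965601  5.61532331]
5.725 [ 0.54966228 -0.26937364  0.08948385] 0.7564948255807272 34.09476354718208 [ 0.09090102 -0.48507406 -3.57460974] [0.04185458 0.0347085  0.04037023]
```

View pics/lift.png

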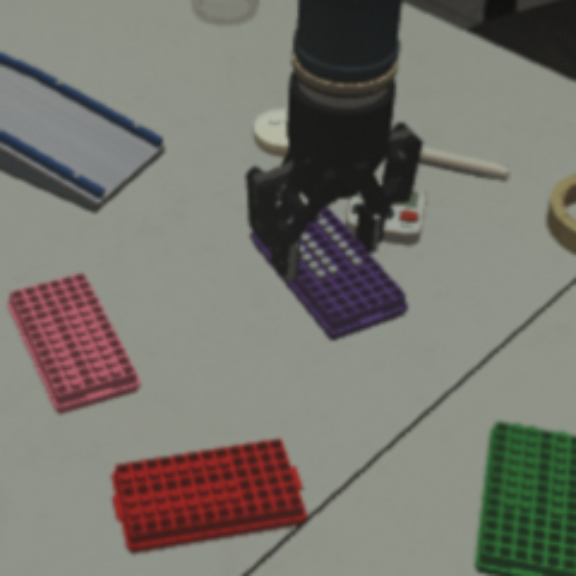

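The rack is held level, with a weight of about 3.6 N. Setting it on the ramp.

```bash
python3 - <<'E'
from h import *
w=ramp()[2];o=list(rot(w,A))
robot.goto(list(rp(.075,.10)),o)
robot.move_straight(list(rp(.075,.034)),vel=.12)
print(robot.move_straight(list(rp(.075,.022)),vel=.02,contact_N=3))
s=robot.sense();x0,y0,_=ramp();q=Rn.from_euler('z',-w).apply(s['tcp_pos']-np.array([x0,y0,.012]));print(s['t'],s['tcp_pos'],'h',q[2]*np.cos(A)-q[1]*np.sin(A),'s',q[1]*np.cos(A)+q[2]*np.sin(A),'lat',q[0],s['opening'],s['wrist_force'])
robot.grip(1.0)
robot.move_straight(list(rp(.075,.09)),vel=.15)
robot.goto(list(rp(-.06,.09)),o)
robot.grip(0.35,30)
s=robot.sense();print(s['t'],s['opening'],s['wrist_force'])
f=robot.grab_frame('top');pickle.dump(f,open('f1.pkl','wb'));cv2.imwrite('pics/set.png',cv2.convertScaleAbs(cv2.resize(f['image'][190:290,95:295,::-1],None,fx=4,fy=4,interpolation=cv2.INTER_CUBIC),alpha=1.5))
E
```

```text
True
8.15 [0.57531279 0.05213211 0.0473789 ] h 0.0251627071124873 s 0.07516591415352554 lat 0.000207613692443852 0.7534800700009902 [-0.80578272  0.16550888  4.81231422]
10.2583 0.3488748092224316 [-1.30172465 -0.31534544  0.54058616]
```

View pics/set.png

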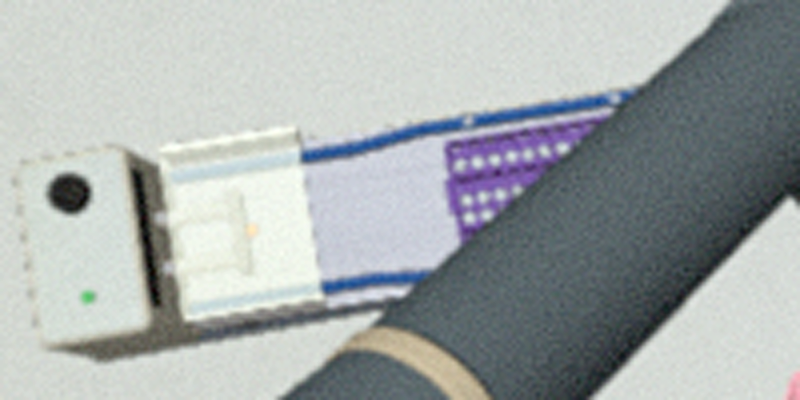

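The rack lies straight between the rails, with its upper end at crop (450,200). Now I push it up.

```bash
cat >> h.py <<'E'
def st(b=0):
    s=robot.sense();x0,y0,w=ramp();q=Rn.from_euler('z',-w).apply(s['tcp_pos']-np.array([x0,y0,.012]))
    F=Rn.from_euler('x',-A).apply(Rn.from_euler('z',-w).apply(s['wrist_force']-b))
    return s['t'],q[1]*np.cos(A)+q[2]*np.sin(A),-F[1],F
E
python3 - <<'E'
from h import *
robot.move_straight(list(rp(-.04,.06)),vel=.15)
robot.move_straight(list(rp(-.04,.019)),vel=.1,contact_N=8)
robot.sleep(.3);b=np.mean([robot.sense()['wrist_force'] for _ in range(3)],axis=0);np.save('b.npy',b);print(b,st(b))
print(robot.move_straight(list(rp(.0,.019)),vel=.03,contact_N=9),st(b))
print(robot.move_straight(list(rp(.07,.019)),vel=.05,contact_N=9),st(b))
robot.sleep(.2);print(st(b))
E
```

```text
[0.05024147 0.42296175 0.62333035] (11.5583, np.float64(-0.04010656887049429), np.float64(-0.0), array([0., 0., 0.]))
False (13.0417, np.float64(-0.0001838210685011863), np.float64(0.9189685170042562), array([ 0.33219844, -0.91896852, -1.23409771]))
False (14.5917, np.float64(0.070158531873127), np.float64(-0.06430096591611908), array([-0.41315665,  0.06430097, -0.73814353]))
(14.7917, np.float64(0.07004065842293099), np.float64(0.6073304587547091), array([ 0.34104175, -0.60733046, -0.32723004]))
```

```bash
python3 - <<'E'
from h import *
b=np.load('b.npy')
f=robot.grab_frame('scene');cv2.imwrite('pics/push.png',cv2.resize(f['image'][110:260,120:320,::-1],None,fx=4,fy=4,interpolation=cv2.INTER_CUBIC))
E
```

```text
(no output)
```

View pics/push.png

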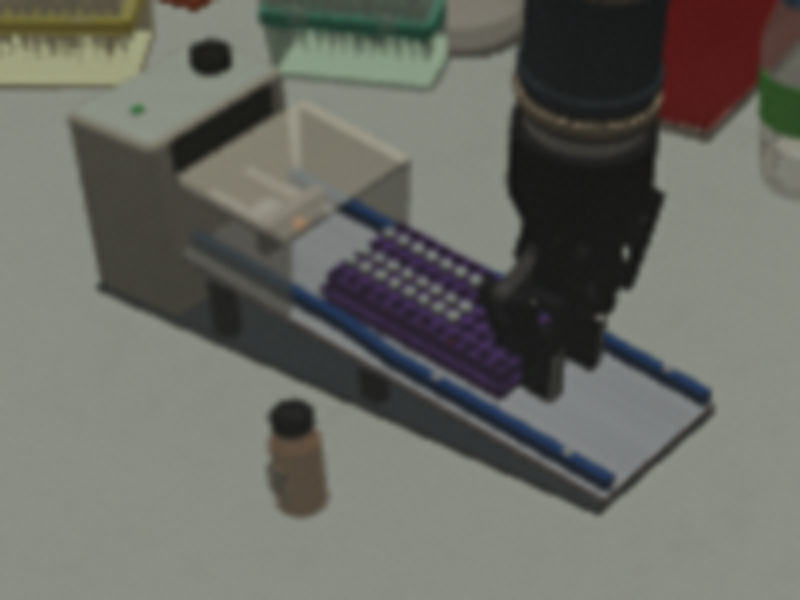

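The rack slid squarely. Its upper end is at crop (360,255), just short of the hood mouth. Continuing slowly.

```bash
python3 - <<'E'
from h import *
b=np.load('b.npy')
g=.07;hit=False
while g<.14 and not hit:
    g+=.01;hit=robot.move_straight(list(rp(g,.019)),vel=.012,contact_N=4);r=st(b);print(hit,np.round(r[:3],4),np.round(r[3],2))
for _ in range(3):
    robot.sleep(.1);r=st(b);print(np.round(r[:3],4),np.round(r[3],2))
E
```

```text
False [15.825   0.0802  1.5762] [ 0.37 -1.58 -0.68]
False [16.8083  0.0902  2.5034] [-0.26 -2.5   0.36]
False [17.7917  0.1002  3.468 ] [ 0.56 -3.47 -0.46]
False [18.775   0.1102  1.9738] [-0.25 -1.97 -0.22]
True [19.25    0.1129 -0.2916] [-0.22  0.29 -0.06]
[19.35    0.1126  0.9295] [ 0.19 -0.93 -1.04]
[19.45    0.1121  0.454 ] [-0.4  -0.45 -0.  ]
[19.55    0.1117  0.8379] [ 0.17 -0.84  0.2 ]
```

Contact came at s≈0.113, matching the pad estimate. Pressing home in fine steps.

```bash
python3 - <<'E'
from h import *
b=np.load('b.npy')
def m():
    v=[]
    for _ in range(4): robot.sleep(.03);r=st(b);v.append(r[2])
    return r[0],r[1],np.mean(v),max(v)
g=.1120;i=0
while g<.122:
    robot.move_straight(list(rp(g,.019)),vel=.01);r=m();i+=1
    print(round(g,4),np.round(r,4))
    if r[2]>7.2 or r[0]>45:break
    g+=.0005 if r[2]<3.5 else .0002
for _ in range(4): robot.sleep(.1);print(np.round(m(),4))
E
```

```text
0.112 [19.9333  0.112   0.6062  1.1656]
0.1125 [20.3167  0.1125 -0.0401  0.364 ]
0.113 [20.7     0.113   0.1932  1.0192]
0.1135 [21.0833  0.113   2.4746  3.6485]
0.114 [21.4667  0.1131  5.4223  6.5913]
0.1142 [21.85    0.1131  5.8936  6.5444]
0.1144 [22.2333  0.1131  6.4762  6.8929]
0.1146 [22.6167  0.1132  6.7767  6.9776]
0.1148 [23.      0.1131  7.2492  7.5893]
[23.2333  0.1131  6.9735  8.2665]
[23.4667  0.1131  7.5498  7.9528]
[23.7     0.1131  7.4128  7.8004]
[23.9333  0.1131  7.5346  7.81  ]
```

```bash
python3 - <<'E'
from h import *
b=np.load('b.npy');w=ramp()[2]
robot.move_straight(list(rp(.1152,.019)),vel=.01)
for _ in range(4): robot.sleep(.15);print(np.round(st(b)[:3],3))
robot.move_straight(list(rp(.107,.019)),vel=.01)
robot.move_straight(list(rp(.06,.019)),vel=.08)
robot.move_straight(list(rp(.06,.12)),vel=.15)
robot.goto([.5,-.3,.25],list(rot(-.3)))
print(robot.sense()['t'])
a=robot.grab_frame('top')['image'][190:290,95:295,::-1];c=robot.grab_frame('scene')['image'][110:260,120:320,::-1]
k=lambda i,x:cv2.resize(i,None,fx=x,fy=x,interpolation=cv2.INTER_CUBIC)
o=np.zeros((600,600,3),np.uint8);o[:300]=k(a,3);o[300:,:400]=k(c,2);cv2.imwrite('pics/end.png',cv2.convertScaleAbs(o,alpha=1.4))
E
```

```text
[24.333  0.113  8.184]
[24.483  0.113  7.093]
[24.633  0.113  7.655]
[24.783  0.113  7.896]
28.6333
```

View pics/end.png

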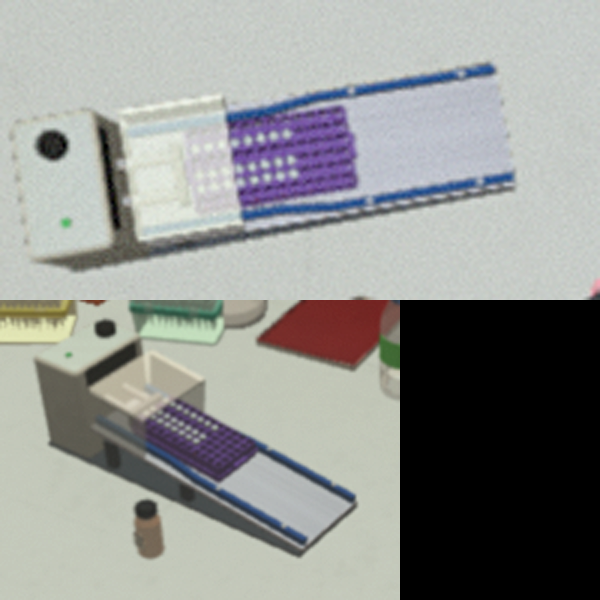

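The rack lies against the pad at (188,170), the orange pin is covered, and the lower end at (350,147) is clear of the hood. The rack is square with the rails.

```bash
python3 -c "
from plant import robot
print(robot.close_job())"
```

```text
the job is handed in; nothing more can be done
None
```

The purple rack is in the reader, resting squarely against the grey stop pad with the orange pin covered; I pressed it home with about 7.5 N at the wrist (roughly 5 N or more at the pad), backed the arm off, kept clear of the vial, petri dish and timer, and handed the job in at about 29 s.

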